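# Hang the loaded counterweight on the grinder guard's lever

### The arm

A 7-joint arm with a two-finger parallel gripper is mounted at the origin on the work surface. World frame = base frame: x ahead of the robot, y to its left, z up, the work surface at z = 0. Lengths are in m, angles in rad, forces in N, time in s.
With the tool pointing down it reaches from about 0.425 to 0.925 m from the base axis. Payload 6.8 kg.
Tool frame: the origin (TCP) lies at the very end of the fingers, on their centre line; the grasp point (between the pads) lies bot.grip_depth behind it (bot.grip_depth is the distance from the TCP to the grasp point, in m); z points along the fingers, y is the line along which they close (so a half turn about z gives the same grasp; the last joint's range is limited). The gripper opens to 85 mm and grips with 20 to 120 N. Pads are 22 mm wide; open, the fingers measure 114 mm over their backs; the gripper's body (76 mm by 85 mm) begins 54 mm behind the grasp point. The pads swing forward as they close: fully open they stand 13 mm farther back than shut.
Start: joints at [-1.456, 0.477, 0.022, 1.555, -0.011, 1.109, -0.083], TCP at [0.149, 0.658, 0.231] pointing down, gripper open.
Joint ranges: [-2.96, 2.96], [-0.34, 2.1], [-1.41, 1.46], [0.24, 2.44], [-1.37, 4.51], [0.17, 1.92], [-2.96, 2.96]. Speed limits (rad/s): [2.39, 2.39, 3.14, 3.14, 3.14, 3.14, 3.14].

### API

Orientations are given as a unit quaternion [w, x, y, z].
In Python, from station import bot gives the robot as it stands.
- The arm moves only by the tool send_rows, never from a script. Its arguments are lists of equal length, an entry for each row: "slide": the shift along the tool's x, y, z in mm, a list of three; "roll": the turn about the tool's z in degrees; "claw": the opening, from 0 (shut) to 1 (fully open). A call has exactly 8 rows; each row is the pose to reach, as a shift and turn from the pose commanded when the call began, along the tool's axes at that moment; what a row does not reach only later rows make up. A row lasts 1/12 s, in which the tool goes at most 41.7 mm and 7.16 degrees, less where a joint would pass 70% of its speed; a pose out of reach is approached as far as the arm can. A call with a gripper value outside its range is refused whole. The fingers move at their own pace and stop on an object; "force" is the grip in N (left out, the last holds). Time passes only in rows, so rows that repeat a pose let the fingers close, or fill a call up. It gives the time, the measured TCP pose, the force, the opening and the grip force at its end, in the units of the state.
- bot.get_obs(): the state, without advancing time (a new reading comes with each control period).
- bot.read_camera(name): name is "side" or "top"; returns the picture (480x640x3 uint8, red, green, blue); there is no depth.
- bot.camera_model(name): a dict with "camera_matrix" (3x3 intrinsics, pixels), "D" ([k1, k2, p1, p2, k3] as OpenCV has them; the pictures are not rectified), "camera_from_world" (4x4, takes a point from world to camera coordinates). Camera axes: x right, y down, z forward; pixel columns grow to the right and rows downward; lengths in m; the calibration is good to about 2 mm. A picture is of the moment at which its call begins. camera_model takes no time and is no camera call.
- bot.hand_in(): hands the job in; it is judged then, once.
The state is a dict: "t": time; "q": joint angles; "joint_vel": joint speeds; "joint_torque": joint torques, N m; "eef_pos": TCP position; "tool_rot": TCP orientation; "contact_force": force on the tool from outside, world axes, zero at the start; "torque": the same for the moment, N m; "gripper_width": opening from 0.0 (shut) to 1.0 (fully open); "grasp_force": force on a finger pad.
Only numpy, scipy, OpenCV 4.12 (cv2) and the standard library are available. Lean on these libraries where they do the work, as an engineer would, in place of code of your own. Each camera call takes 0.05 s, during which the arm holds its last target. There are 200 camera calls.

### The job

One of the three look-alike yellow counterweights is loaded, the other two are empty: find the loaded one by its weight and hang it by its hook over the crossbar of the grinder guard's lever, between the two collars, so that the lever sinks and holds the guard up by itself. Leave the two empty weights standing upright on the bench, knock no weight over, and leave the clear frame, red case, pen cup and bottle where they are.

Things in the scene. Friction and masses are not known exactly. Their poses are not given: they have to be found in the camera images.
- weight_a: look-alike yellow hook-on counterweight, upright on the bench. Origin: centre of underside, z up. Box 60 (x) x 80 (y) x 50 mm tall with a hook on top (see hook point). Black grip tab above the hook: 10 mm (x) x 44 mm (y), z 130 to 166 mm, centred at x = -4 mm. Loaded about 0.7 kg, empty about 0.27 kg; which one is loaded changes every time and cannot be seen
- weight_b: look-alike yellow hook-on counterweight, upright on the bench. Origin: centre of underside, z up. Box 60 (x) x 80 (y) x 50 mm tall with a hook on top (see hook point). Black grip tab above the hook: 10 mm (x) x 44 mm (y), z 130 to 166 mm, centred at x = -4 mm. Loaded about 0.7 kg, empty about 0.27 kg; which one is loaded changes every time and cannot be seen
- weight_c: look-alike yellow hook-on counterweight, upright on the bench. Origin: centre of underside, z up. Box 60 (x) x 80 (y) x 50 mm tall with a hook on top (see hook point). Black grip tab above the hook: 10 mm (x) x 44 mm (y), z 130 to 166 mm, centred at x = -4 mm. Loaded about 0.7 kg, empty about 0.27 kg; which one is loaded changes every time and cannot be seen
- hook_a (a point): under the bridge of weight_a's hook, at (-4, 0, 124) mm in its frame, same axes: the bar bears here. Hook 50 mm wide (y), for a bar along y: strap at the back (x -32 to -26 mm) up to z 130, bridge 6 mm thick on top, lip at the front (x 18 to 24) down to z 104. Open to +x from box top (z 50) to lip; room for the bar: x -26 to 18
- hook_b (a point): under the bridge of weight_b's hook, at (-4, 0, 124) mm in its frame, same axes: the bar bears here. Hook 50 mm wide (y), for a bar along y: strap at the back (x -32 to -26 mm) up to z 130, bridge 6 mm thick on top, lip at the front (x 18 to 24) down to z 104. Open to +x from box top (z 50) to lip; room for the bar: x -26 to 18
- hook_c (a point): under the bridge of weight_c's hook, at (-4, 0, 124) mm in its frame, same axes: the bar bears here. Hook 50 mm wide (y), for a bar along y: strap at the back (x -32 to -26 mm) up to z 130, bridge 6 mm thick on top, lip at the front (x 18 to 24) down to z 104. Open to +x from box top (z 50) to lip; room for the bar: x -26 to 18
- bar_mid (a point): middle of the lever's crossbar, on its axis: round steel bar, 16 mm diameter, about 210 mm above the bench, sinking 50 mm when the lever is down. y along the bar, +x from the bar to the grinder. Two black collars (34 mm diameter) have inner faces at y = +-45 mm. The lever's side arms (8 x 18 mm) run from y = +-95 mm back along +x to the pivot
- grinder: blue and grey bench grinder with the pivot brackets of its clear guard, fixed, 420 by 300 mm base, about 250 mm tall. Origin on the bench straight below the lever's pivot; the lever reaches 200 mm to -x of it to the crossbar, the motor and wheels lie to +x
- guard (a joint): hinge of the guard lever (rad): 0 = crossbar up, guard closed; 0.25 = crossbar down on its stop, guard raised. The guard's own weight brings it back to 0 unless about 0.5 kg or more hangs on the crossbar
- clear_frame: machined clear plastic frame lying flat, 150 by 110 by 16 mm; a bystander. Origin: centre of the underside
- red_case: red plastic gauge case lying flat, 100 by 170 by 35 mm; a bystander. Origin: centre of the underside
- pen_cup: white cup of pens, 90 mm across, 110 mm tall, pens to 190 mm; a bystander. Origin: centre of the underside
- wash_bottle: white bottle with red cap, 70 mm across, 180 mm tall; a bystander. Origin: centre of the underside

How it is judged:
By the outcome, as a careful person would: the job done as asked, in the order asked, and still so for the second after the job is handed in, with the robot touching nothing.
It also fails if it takes over 72 s, if anything falls off the work surface, if the arm or the gripper's body presses on something with over 40 N, if the wrist force passes 120 N, or if a joint passes its speed limit or range.

## Working session

There is one attempt and no reset: what is moved stays moved. The work goes in short steps, Python scripts to look and compute and a tool call to move; the robot and the scene stay as the last step left them, time stands still between calls to the robot, and variables do not carry over. Pictures are saved under pics/ and viewed, at most 10 in all, crops included, and the job is handed in when it is done.

Besides the shell and the picture viewer there is one more tool, called after "Call:" by a JSON object that holds its "name" and its "arguments", one argument or row to a line. send_rows: Moves the arm, as the interface text tells. Its arguments: {"type":"object","properties":{"slide":{"type":"array","items":{"type":"array","items":{"type":"number"}}},"roll":{"type":"array","items":{"type":"number"}},"claw":{"type":"array","items":{"type":"number"}},"force":{"type":"number"}},"required":["slide","roll","claw"]}

```bash
mkdir -p pics; ls
python3 - <<'E'
from station import bot
import cv2,numpy as np
for n in("top","side"):
    im=bot.read_camera(n); cv2.imwrite(f"pics/{n}0.png",im[:,:,::-1])
    m=bot.camera_model(n); np.set_printoptions(precision=4,suppress=True)
    print(n,m["camera_matrix"],m["D"],m["camera_from_world"])
o=bot.get_obs();print(o,bot.grip_depth)
E
```

```text
pics
top [[615.8477   0.     316.7168]
 [  0.     615.8477 239.8954]
 [  0.       0.       1.    ]] [-0.0948  0.      0.      0.      0.    ] [[-0.0188 -0.9998  0.0008  0.0965]
 [-0.9994  0.0188 -0.0305  0.6205]
 [ 0.0305 -0.0014 -0.9995  1.3799]
 [ 0.      0.      0.      1.    ]]
side [[538.4104   0.     318.5805]
 [  0.     538.4104 234.3956]
 [  0.       0.       1.    ]] [0.0553 0.     0.     0.     0.    ] [[-0.9964 -0.0839  0.0128  0.6387]
 [-0.061   0.6038 -0.7948  0.1026]
 [ 0.059  -0.7927 -0.6067  1.343 ]
 [ 0.      0.      0.      1.    ]]
{'t': 0.1, 'q': array([-1.4561,  0.4778,  0.0224,  1.5563, -0.0115,  1.1093, -0.0831]), 'joint_vel': array([-0.0002, -0.0026,  0.0009, -0.003 , -0.    , -0.0006, -0.0016]), 'joint_torque': array([  0.0038, -59.7765,   1.6135, -28.1953,   0.0128,   0.005 ,
        -0.    ]), 'eef_pos': array([0.149 , 0.6578, 0.2304]), 'tool_rot': array([-0.    ,  0.1111,  0.9938, -0.0008]), 'contact_force': array([-0.4463,  0.1402, -0.3911]), 'torque': array([ 0.0304,  0.0188, -0.0179]), 'grasp_force': 0.0, 'gripper_width': 0.9976038135505222} 0.0187
```

View pics/top0.png

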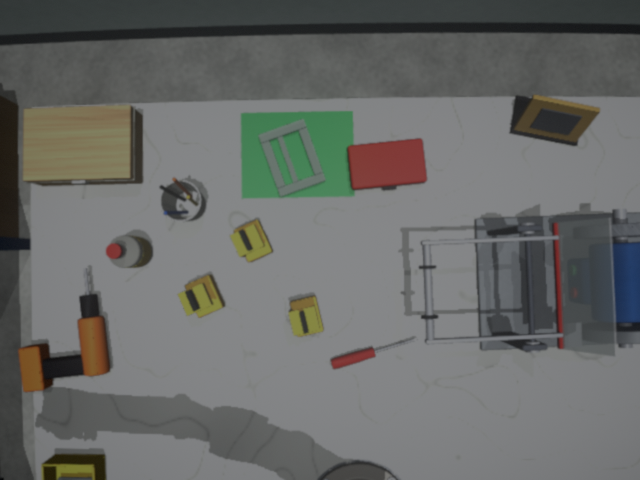

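View pics/side0.png

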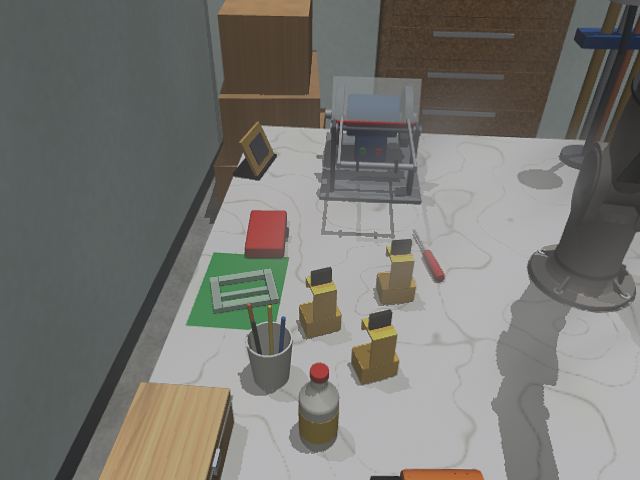

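The top view shows weights near (252,240), (201,297) and (306,317), with bar ends at (428,240) and (428,340). The side view shows the weights' straps facing the camera, so the hooks open towards the grinder. I'll zoom in on both views.

```bash
cat > h.py <<'E'
from station import bot
import cv2,numpy as np
np.set_printoptions(precision=4,suppress=True)
def ray(n,uv):
    m=bot.camera_model(n);T=m["camera_from_world"]
    p=cv2.undistortPoints(np.float64(uv).reshape(-1,1,2),m["camera_matrix"],np.array(m["D"])).reshape(-1,2)
    d=np.c_[p,np.ones(len(p))]@T[:3,:3]
    return -T[:3,:3].T@T[:3,3],d
def onz(n,uv,z):
    c,d=ray(n,uv);return c+d*((z-c[2])/d[:,2])[:,None]
def tri(ut,us):
    c1,d1=ray("top",ut);c2,d2=ray("side",us);d1=d1[0]/np.linalg.norm(d1[0]);d2=d2[0]/np.linalg.norm(d2[0])
    s=np.linalg.lstsq(np.c_[d1,-d2],c2-c1,rcond=None)[0];a=c1+d1*s[0];b=c2+d2*s[1]
    return (a+b)/2,np.linalg.norm(a-b)
E
python3 - <<'E'
from h import *
t=cv2.imread("pics/top0.png");s=cv2.imread("pics/side0.png")
def z(i,x,y,w,h,k):return cv2.resize(i[y:y+h,x:x+w],None,fx=k,fy=k,interpolation=cv2.INTER_CUBIC)
A=z(t,170,210,160,130,5)
cv2.imwrite("pics/tz.png",A)
cv2.imwrite("pics/sz.png",z(s,290,225,133,160,3.75))
cv2.imwrite("pics/bz.png",np.hstack([z(t,400,215,100,150,4),z(s,310,70,130,195,3.0769)[:600]]))
for n,i in(("top",t),("side",s)):
    dark=(i.max(2)<70).astype(np.uint8)
    k,l,st,ce=cv2.connectedComponentsWithStats(dark)
    for j in range(1,k):
        if 40<st[j,4]<900:
            P=np.argwhere(l==j)[:,::-1].astype(np.float32)
            print(n,st[j],ce[j],cv2.boxPoints(cv2.minAreaRect(P)).round(1).tolist())
E
```

```text
top [510  95  67  51 678] [529.6873 120.6357] [[507.79998779296875, 132.0], [515.4000244140625, 93.9000015258789], [583.2999877929688, 107.5], [575.7000122070312, 145.5]]
top [128 108   5  72 144] [131.4444 143.5   ] [[128.0, 179.0], [131.0, 108.0], [134.89999389648438, 108.0999984741211], [131.89999389648438, 179.1999969482422]]
top [ 85 110  57  74 631] [132.1458 153.5261] [[84.69999694824219, 182.8000030517578], [135.1999969482422, 109.69999694824219], [172.89999389648438, 135.8000030517578], [122.5, 208.89999389648438]]
top [160 181  37  38 637] [174.7253 197.6028] [[157.89999389648438, 184.89999389648438], [190.60000610351562, 177.89999389648438], [198.5, 214.5], [165.6999969482422, 221.5]]
top [ 34 182  37   3  91] [ 52.8901 183.0549] [[34.0, 182.0], [70.0, 182.0], [70.0, 184.0], [34.0, 184.0]]
top [382 186  14   4  41] [388.4634 187.3415] [[382.0, 186.0], [395.0, 186.0], [395.0, 189.0], [382.0, 189.0]]
top [193 196  12  23  82] [200.6341 208.6341] [[193.0, 218.0], [202.0, 196.0], [208.10000610351562, 198.5], [199.10000610351562, 220.5]]
top [549 211  70  24 316] [582.9684 218.
[... 6116 characters left out ...]
side [251 322  11  33 144] [255.9236 337.4792] [[250.3000030517578, 322.3999938964844], [254.60000610351562, 321.3999938964844], [261.79998779296875, 353.79998779296875], [257.5, 354.79998779296875]]
side [211 435  19  45 189] [220.8148 460.0847] [[211.0, 479.0], [222.6999969482422, 433.3999938964844], [230.39999389648438, 435.3999938964844], [218.60000610351562, 481.0]]
side [207 444  11  36  48] [211.2083 462.6458] [[206.10000610351562, 478.79998779296875], [215.39999389648438, 443.79998779296875], [217.1999969482422, 444.29998779296875], [207.89999389648438, 479.20001220703125]]
side [370 476  32   4 120] [385.75   477.5667] [[370.0, 476.0], [401.0, 476.0], [401.0, 479.0], [370.0, 479.0]]
```

View pics/tz.png

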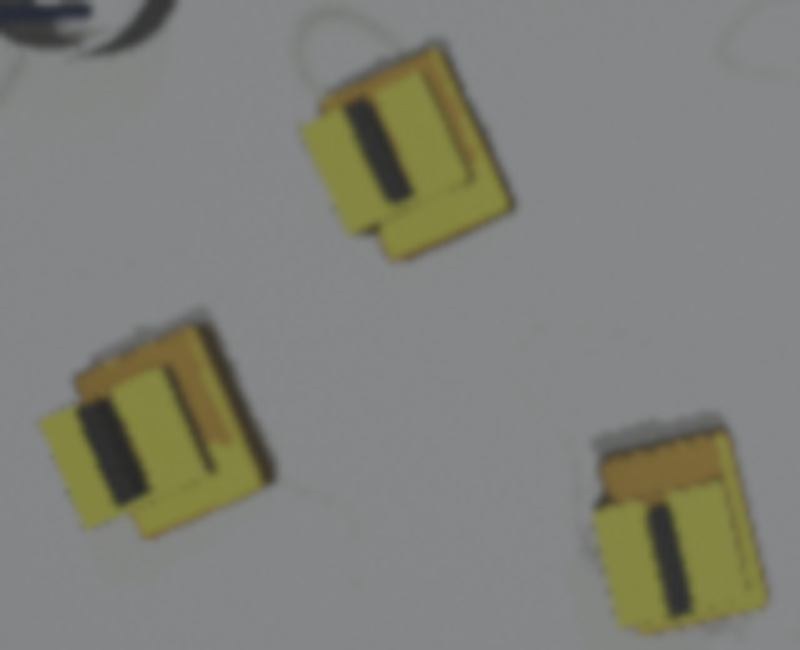

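View pics/sz.png

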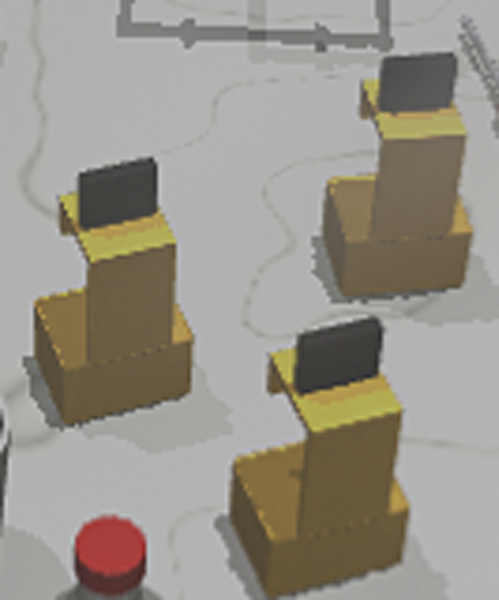

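View pics/bz.png

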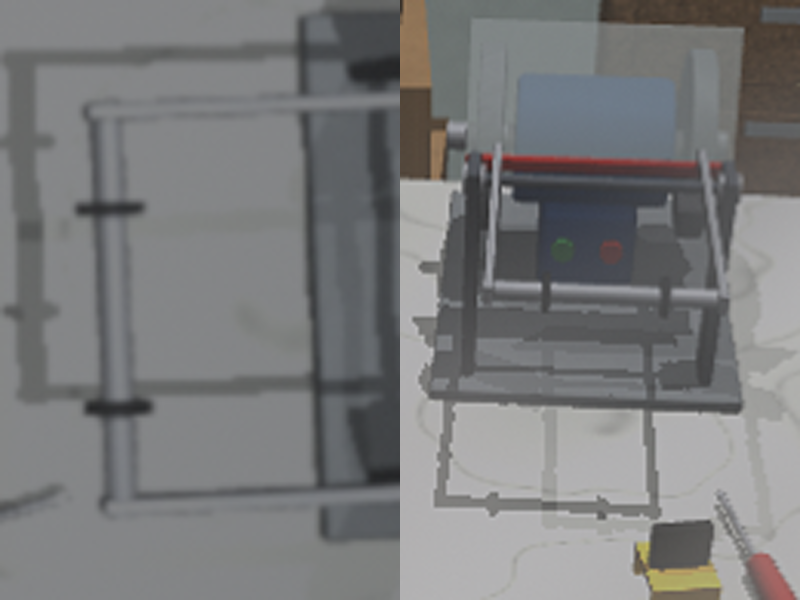

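Crops: top tabs are at (245,240), (192,300) and (303,321), with lips on the grinder side. The collars are at about (427.5,267) and (429.5,317) in the top view, and (357.5,165.5) and (396,166.5) in the side view.

Run:
```python
from h import *
for n,a,b,s in(("P",[240.6,230.2],[250,249],[320.8,277.3]),("Q",[187.4,290.3],[196.6,308.7],[380,320.5]),("R",[300.7,311],[306,331.7],None)):
    p=onz("top",[a,b],.160);d=p[0]-p[1]
    print(n,p.mean(0),"len",np.linalg.norm(d),"yaw of weight x (deg)",np.degrees(np.arctan2(d[1],d[0]))-90)
    c=(np.array(a)+b)/2
    if s: print("  tri",tri(c,s))
print("R tri",tri([303.4,321.3],[400.5,247.5]))
C=[tri([427.5,267],[357.5,165.5]),tri([429.5,316.8],[396.1,166.5])];print(C)
d=C[0][0]-C[1][0];print("mid",(C[0][0]+C[1][0])/2,np.linalg.norm(d),np.degrees(np.arctan2(d[1],d[0]))-90)
e=onz("top",[[427.5,267],[429.5,316.8],[424.8,242.],[430,339.5]],.21);print(e)
o=bot.get_obs();R=__import__("scipy.spatial.transform",fromlist=["Rotation"]).Rotation.from_quat(o["tool_rot"][[1,2,3,0]]).as_matrix();print(R)
```

```text
P [0.6209 0.2288 0.16  ] len 0.04242766488627803 yaw of weight x (deg) -64.3062260402978
  tri (array([0.6201, 0.2304, 0.1455]), np.float64(0.002463631676625233))
Q [0.5022 0.3385 0.16  ] len 0.04147067639346956 yaw of weight x (deg) -64.1677418178951
  tri (array([0.4999, 0.3413, 0.1466]), np.float64(0.002893782370657545))
R [0.4546 0.1149 0.16  ] len 0.04286696031797187 yaw of weight x (deg) -76.70628999775352
R tri (array([0.4524, 0.1152, 0.1454]), np.float64(0.0015113423213839023))
[(array([ 0.558 , -0.1289,  0.206 ]), np.float64(0.003037214777876556)), (array([ 0.4617, -0.1303,  0.2079]), np.float64(0.0027366281797126355))]
mid [ 0.5098 -0.1296  0.207 ] 0.09628302384606988 -89.14372766973729
[[ 0.5596 -0.1281  0.21  ]
 [ 0.4633 -0.13    0.21  ]
 [ 0.608  -0.124   0.21  ]
 [ 0.4194 -0.1301  0.21  ]]
[[-0.9753  0.2209 -0.0002]
 [ 0.2209  0.9753 -0.0017]
 [-0.0002 -0.0017 -1.    ]]
```

Call:
{"name": "send_rows", "arguments": {
  "slide": [
    [-35,-20,0],
    [-70,-40,0],
    [-105,-59,0],
    [-140,-79,0],
    [-175,-99,0],
    [-207,-117,0],
    [-207,-117,0],
    [-207,-117,0]
  ],
  "roll": [-6.5,-13,-19.5,-26,-32.5,-38.6,-38.6,-38.6],
  "claw": [1,1,1,1,1,1,1,1],
  "force": 50
}}

```text
t: 0.77
eef_pos: [0.3278, 0.496, 0.2311]
tool_rot: [0.0, -0.22, 0.975, -0.001]
contact_force: [-1.6, 1.2, 0.4]
gripper_width: 1.002
grasp_force: 0.0
```

Call:
{"name": "send_rows", "arguments": {
  "slide": [
    [-13,-32,0],
    [-26,-64,0],
    [-39,-96,0],
    [-52,-128,0],
    [-65,-160,0],
    [-78,-192,0],
    [-89,-220,0],
    [-89,-220,0]
  ],
  "roll": [0,0,0,0,0,0,0,0],
  "claw": [1,1,1,1,1,1,1,1]
}}

```text
t: 1.43
eef_pos: [0.5056, 0.3344, 0.2311]
tool_rot: [0.001, -0.219, 0.976, -0.002]
contact_force: [-0.1, 0.5, -0.1]
gripper_width: 1.0
grasp_force: 0.0
```

Call:
{"name": "send_rows", "arguments": {
  "slide": [
    [2,6,0],
    [2,6,20],
    [2,6,40],
    [2,6,60],
    [2,6,80],
    [2,6,95],
    [2,6,95],
    [2,6,95]
  ],
  "roll": [0,0,0,0,0,0,0,0],
  "claw": [1,1,1,1,1,1,1,1]
}}

```text
t: 2.1
eef_pos: [0.4944, 0.346, 0.1357]
tool_rot: [-0.001, -0.225, 0.974, 0.0]
contact_force: [0.3, -0.0, 0.3]
gripper_width: 1.001
grasp_force: 0.0
```

Run:
```python
from h import *
o=bot.get_obs();print(o["eef_pos"],o["tool_rot"],o["contact_force"])
t=bot.read_camera("top")[:,:,::-1];s=bot.read_camera("side")[:,:,::-1]
z=lambda i,x,y:cv2.resize(i[y:y+130,x:x+130],None,fx=3,fy=3)
cv2.imwrite("pics/g1.png",np.hstack([z(t,140,235),z(s,315,260)]))
```

```text
[0.4944 0.346  0.1357] [-0.0012 -0.2252  0.9743  0.0002] [ 0.3341 -0.0292  0.2998]
```

View pics/g1.png

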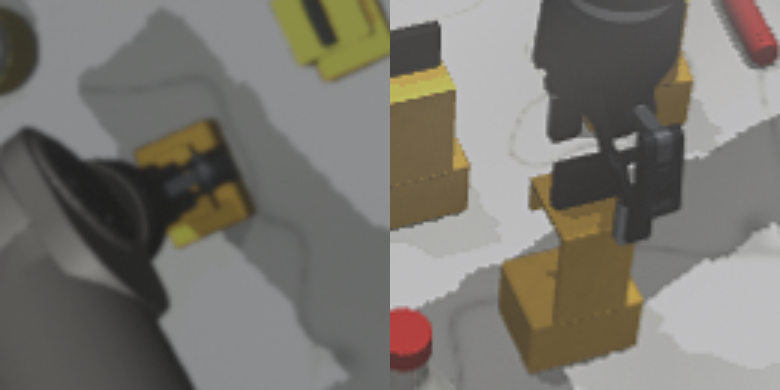

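The side crop shows the open fingers straddling the tab, about 10 mm off towards its right-hand end. I'll hold for a moment to let it settle, then recheck.

Call:
{"name": "send_rows", "arguments": {
  "slide": [
    [0,0,0],
    [0,0,0],
    [0,0,0],
    [0,0,0],
    [0,0,0],
    [0,0,0],
    [0,0,0],
    [0,0,0]
  ],
  "roll": [0,0,0,0,0,0,0,0],
  "claw": [1,1,1,1,1,1,1,1]
}}

```text
t: 2.87
eef_pos: [0.4967, 0.3437, 0.1363]
tool_rot: [-0.0, -0.223, 0.975, -0.0]
contact_force: [0.1, 0.4, -1.0]
gripper_width: 0.998
grasp_force: 0.0
```

Call:
{"name": "send_rows", "arguments": {
  "slide": [
    [-5,-6,0],
    [-5,-6,0],
    [-5,-6,0],
    [-5,-6,0],
    [-5,-6,0],
    [-5,-6,0],
    [-5,-6,0],
    [-5,-6,0]
  ],
  "roll": [0,0,0,0,0,0,0,0],
  "claw": [1,1,0,0,0,0,0,0],
  "force": 50
}}

```text
t: 3.53
eef_pos: [0.5037, 0.3406, 0.1363]
tool_rot: [-0.0, -0.224, 0.975, 0.0]
contact_force: [-0.3, 0.1, -0.7]
gripper_width: 0.143
grasp_force: 0.0
```

Call:
{"name": "send_rows", "arguments": {
  "slide": [
    [0,0,0],
    [0,0,0],
    [0,0,-5],
    [0,0,-10],
    [0,0,-15],
    [0,0,-20],
    [0,0,-20],
    [0,0,-20]
  ],
  "roll": [0,0,0,0,0,0,0,0],
  "claw": [0,0,0,0,0,0,0,0]
}}

```text
t: 4.2
eef_pos: [0.5041, 0.3407, 0.1568]
tool_rot: [0.0, -0.224, 0.975, 0.0]
contact_force: [-0.6, -0.1, -3.8]
gripper_width: 0.114
grasp_force: 50.9
```

Call:
{"name": "send_rows", "arguments": {
  "slide": [
    [0,0,0],
    [0,0,0],
    [0,0,0],
    [0,0,0],
    [0,0,0],
    [0,0,0],
    [0,0,0],
    [0,0,0]
  ],
  "roll": [0,0,0,0,0,0,0,0],
  "claw": [0,0,0,0,0,0,0,0]
}}

```text
t: 4.87
eef_pos: [0.5039, 0.3406, 0.1563]
tool_rot: [0.0, -0.224, 0.975, 0.0]
contact_force: [-0.3, -0.2, -2.1]
gripper_width: 0.107
grasp_force: 50.9
```

Call:
{"name": "send_rows", "arguments": {
  "slide": [
    [0,0,5],
    [0,0,10],
    [0,0,15],
    [0,0,18],
    [0,0,20],
    [0,0,20],
    [0,0,20],
    [0,0,20]
  ],
  "roll": [0,0,0,0,0,0,0,0],
  "claw": [0,0,0,0,0,0,0,1]
}}

```text
t: 5.53
eef_pos: [0.5041, 0.3407, 0.1364]
tool_rot: [0.0, -0.224, 0.975, 0.0]
contact_force: [-0.2, 0.4, 0.5]
gripper_width: 0.234
grasp_force: 0.0
```

Call:
{"name": "send_rows", "arguments": {
  "slide": [
    [0,0,0],
    [0,0,0],
    [0,0,0],
    [0,0,0],
    [0,0,-15],
    [0,0,-35],
    [0,0,-65],
    [0,0,-65]
  ],
  "roll": [0,0,0,0,0,0,0,0],
  "claw": [1,1,1,1,1,1,1,1]
}}

```text
t: 6.2
eef_pos: [0.5065, 0.3424, 0.2069]
tool_rot: [0.004, -0.223, 0.975, 0.002]
contact_force: [0.7, 0.5, 0.4]
gripper_width: 1.0
grasp_force: 0.0
```

Call:
{"name": "send_rows", "arguments": {
  "slide": [
    [-10,-25,0],
    [-19,-50,0],
    [-28,-75,0],
    [-37,-100,0],
    [-46,-125,0],
    [-56,-151,0],
    [-56,-151,0],
    [-56,-151,0]
  ],
  "roll": [0,0,0,0,0,0,0,0],
  "claw": [1,1,1,1,1,1,1,1]
}}

```text
t: 6.87
eef_pos: [0.6214, 0.2268, 0.2011]
tool_rot: [0.0, -0.222, 0.975, -0.0]
contact_force: [0.0, 0.9, -0.1]
gripper_width: 1.003
grasp_force: 0.0
```

Call:
{"name": "send_rows", "arguments": {
  "slide": [
    [0,0,0],
    [0,0,0],
    [0,0,0],
    [0,0,0],
    [0,0,0],
    [0,0,0],
    [0,0,0],
    [0,0,0]
  ],
  "roll": [0,0,0,0,0,0,0,0],
  "claw": [1,1,1,1,1,1,1,1]
}}

```text
t: 7.53
eef_pos: [0.62, 0.2291, 0.2013]
tool_rot: [-0.0, -0.224, 0.975, 0.0]
contact_force: [-0.7, -0.4, -0.1]
gripper_width: 1.002
grasp_force: 0.0
```

Call:
{"name": "send_rows", "arguments": {
  "slide": [
    [0,0,15],
    [0,0,30],
    [0,0,45],
    [0,0,58],
    [0,0,65],
    [0,0,65],
    [0,0,65],
    [0,0,65]
  ],
  "roll": [0,0,0,0,0,0,0,0],
  "claw": [1,1,1,1,1,1,1,0]
}}

```text
t: 8.2
eef_pos: [0.6207, 0.2293, 0.1371]
tool_rot: [0.001, -0.223, 0.975, 0.0]
contact_force: [0.4, 0.6, -1.3]
gripper_width: 0.888
grasp_force: 0.0
```

Call:
{"name": "send_rows", "arguments": {
  "slide": [
    [0,0,0],
    [0,0,0],
    [0,0,0],
    [0,0,0],
    [0,0,0],
    [0,0,0],
    [0,0,0],
    [0,0,0]
  ],
  "roll": [0,0,0,0,0,0,0,0],
  "claw": [0,0,0,0,0,0,0,0]
}}

```text
t: 8.87
eef_pos: [0.6204, 0.2291, 0.1366]
tool_rot: [0.0, -0.223, 0.975, 0.0]
contact_force: [-0.2, 0.2, 1.4]
gripper_width: 0.109
grasp_force: 50.3
```

Call:
{"name": "send_rows", "arguments": {
  "slide": [
    [0,0,-5],
    [0,0,-10],
    [0,0,-15],
    [0,0,-20],
    [0,0,-20],
    [0,0,-20],
    [0,0,-20],
    [0,0,-20]
  ],
  "roll": [0,0,0,0,0,0,0,0],
  "claw": [0,0,0,0,0,0,0,0]
}}

```text
t: 9.53
eef_pos: [0.6198, 0.2289, 0.156]
tool_rot: [-0.0, -0.224, 0.975, -0.0]
contact_force: [0.6, -1.3, -3.2]
gripper_width: 0.112
grasp_force: 49.7
```

Call:
{"name": "send_rows", "arguments": {
  "slide": [
    [0,0,0],
    [0,0,0],
    [0,0,0],
    [0,0,0],
    [0,0,0],
    [0,0,0],
    [0,0,0],
    [0,0,0]
  ],
  "roll": [0,0,0,0,0,0,0,0],
  "claw": [0,0,0,0,0,0,0,0]
}}

```text
t: 10.2
eef_pos: [0.6201, 0.229, 0.1563]
tool_rot: [-0.0, -0.223, 0.975, 0.0]
contact_force: [0.3, -0.1, -2.6]
gripper_width: 0.106
grasp_force: 49.7
```

Call:
{"name": "send_rows", "arguments": {
  "slide": [
    [0,0,5],
    [0,0,10],
    [0,0,15],
    [0,0,18],
    [0,0,20],
    [0,0,20],
    [0,0,20],
    [0,0,20]
  ],
  "roll": [0,0,0,0,0,0,0,0],
  "claw": [0,0,0,0,0,0,0,1]
}}

```text
t: 10.87
eef_pos: [0.6204, 0.2292, 0.1365]
tool_rot: [0.0, -0.223, 0.975, 0.0]
contact_force: [0.6, -0.1, 0.3]
gripper_width: 0.232
grasp_force: 0.0
```

Call:
{"name": "send_rows", "arguments": {
  "slide": [
    [0,0,0],
    [0,0,0],
    [0,0,0],
    [0,0,0],
    [0,0,-15],
    [0,0,-35],
    [0,0,-65],
    [0,0,-65]
  ],
  "roll": [0,0,0,0,0,0,0,0],
  "claw": [1,1,1,1,1,1,1,1]
}}

```text
t: 11.53
eef_pos: [0.6231, 0.2302, 0.2072]
tool_rot: [0.004, -0.223, 0.975, 0.001]
contact_force: [1.3, 0.9, 0.6]
gripper_width: 1.002
grasp_force: 0.0
```

Call:
{"name": "send_rows", "arguments": {
  "slide": [
    [30,-5,0],
    [60,-10,0],
    [90,-15,0],
    [120,-20,0],
    [150,-25,0],
    [180,-28,0],
    [199,-31,0],
    [199,-31,0]
  ],
  "roll": [2,4,6,8,10,12.5,12.5,12.5],
  "claw": [1,1,1,1,1,1,1,1]
}}

```text
t: 12.2
eef_pos: [0.4512, 0.1117, 0.2011]
tool_rot: [-0.001, -0.115, 0.993, -0.0]
contact_force: [0.4, 0.7, -0.5]
gripper_width: 0.997
grasp_force: 0.0
```

Call:
{"name": "send_rows", "arguments": {
  "slide": [
    [0,0,0],
    [0,0,0],
    [0,0,0],
    [0,0,0],
    [0,0,0],
    [0,0,0],
    [0,0,0],
    [0,0,0]
  ],
  "roll": [0,0,0,0,0,0,0,0],
  "claw": [1,1,1,1,1,1,1,1]
}}

```text
t: 12.87
eef_pos: [0.4545, 0.1145, 0.2012]
tool_rot: [-0.0, -0.116, 0.993, -0.0]
contact_force: [-0.6, 0.4, -1.0]
gripper_width: 0.999
grasp_force: 0.0
```

Call:
{"name": "send_rows", "arguments": {
  "slide": [
    [0,0,15],
    [0,0,30],
    [0,0,45],
    [0,0,58],
    [0,0,65],
    [0,0,65],
    [0,0,65],
    [0,0,65]
  ],
  "roll": [0,0,0,0,0,0,0,0],
  "claw": [1,1,1,1,1,1,1,0],
  "force": 80
}}

```text
t: 13.53
eef_pos: [0.455, 0.1146, 0.137]
tool_rot: [0.001, -0.116, 0.993, 0.0]
contact_force: [1.0, -0.2, 0.0]
gripper_width: 0.883
grasp_force: 0.0
```

Call:
{"name": "send_rows", "arguments": {
  "slide": [
    [0,0,0],
    [0,0,0],
    [0,0,0],
    [0,0,0],
    [0,0,0],
    [0,0,0],
    [0,0,0],
    [0,0,0]
  ],
  "roll": [0,0,0,0,0,0,0,0],
  "claw": [0,0,0,0,0,0,0,0]
}}

```text
t: 14.2
eef_pos: [0.4548, 0.1144, 0.1366]
tool_rot: [0.0, -0.116, 0.993, 0.0]
contact_force: [0.4, -1.2, 4.8]
gripper_width: 0.1
grasp_force: 79.1
```

Call:
{"name": "send_rows", "arguments": {
  "slide": [
    [0,0,-5],
    [0,0,-10],
    [0,0,-15],
    [0,0,-20],
    [0,0,-20],
    [0,0,-20],
    [0,0,-20],
    [0,0,-20]
  ],
  "roll": [0,0,0,0,0,0,0,0],
  "claw": [0,0,0,0,0,0,0,0]
}}

```text
t: 14.87
eef_pos: [0.4541, 0.1143, 0.156]
tool_rot: [-0.0, -0.116, 0.993, -0.0]
contact_force: [0.2, -0.3, -6.3]
gripper_width: 0.101
grasp_force: 77.9
```

Call:
{"name": "send_rows", "arguments": {
  "slide": [
    [0,0,0],
    [0,0,0],
    [0,0,0],
    [0,0,0],
    [0,0,0],
    [0,0,0],
    [0,0,0],
    [0,0,0]
  ],
  "roll": [0,0,0,0,0,0,0,0],
  "claw": [0,0,0,0,0,0,0,0]
}}

```text
t: 15.53
eef_pos: [0.4544, 0.1144, 0.1563]
tool_rot: [-0.0, -0.116, 0.993, 0.0]
contact_force: [-0.2, 0.4, -7.0]
gripper_width: 0.106
grasp_force: 77.9
```

7.0 N on this one against about 2.6 N on the other two, so the third weight is the loaded one. I'll carry it to a stand-off in front of the bar.

Call:
{"name": "send_rows", "arguments": {
  "slide": [
    [0,0,-15],
    [0,0,-32],
    [0,0,-49],
    [0,0,-66],
    [0,0,-83],
    [0,0,-100],
    [0,0,-113],
    [0,0,-113]
  ],
  "roll": [0,0,0,0,0,0,0,0],
  "claw": [0,0,0,0,0,0,0,0]
}}

```text
t: 16.2
eef_pos: [0.456, 0.1149, 0.2719]
tool_rot: [0.003, -0.116, 0.993, 0.001]
contact_force: [0.8, 0.4, -7.5]
gripper_width: 0.102
grasp_force: 78.7
```

Call:
{"name": "send_rows", "arguments": {
  "slide": [
    [-1,-12,0],
    [-3,-35,0],
    [-6,-60,0],
    [-9,-85,0],
    [-12,-110,0],
    [-14,-135,0],
    [-16,-152,0],
    [-17,-161,0]
  ],
  "roll": [1,3,5,7,9,10.5,11.4,11.8],
  "claw": [0,0,0,0,0,0,0,0]
}}

```text
t: 16.87
eef_pos: [0.508, -0.0415, 0.2683]
tool_rot: [-0.001, -0.011, 1.0, -0.001]
contact_force: [-0.2, 0.8, -6.9]
gripper_width: 0.102
grasp_force: 78.6
```

Call:
{"name": "send_rows", "arguments": {
  "slide": [
    [0,0,0],
    [0,0,0],
    [0,0,0],
    [0,0,0],
    [0,0,0],
    [0,0,0],
    [0,0,0],
    [0,0,0]
  ],
  "roll": [0,0,0,0,0,0,0,0],
  "claw": [0,0,0,0,0,0,0,0]
}}

```text
t: 17.53
eef_pos: [0.508, -0.038, 0.2693]
tool_rot: [0.0, -0.014, 1.0, 0.0]
contact_force: [-0.2, -0.4, -6.3]
gripper_width: 0.102
grasp_force: 78.6
```

Run:
```python
from h import *
t=bot.read_camera("top")[:,:,::-1];s=bot.read_camera("side")[:,:,::-1]
z=lambda i,x,y:cv2.resize(i[y:y+180,x:x+130],None,fx=3,fy=3)
cv2.imwrite("pics/g2.png",np.hstack([z(t,340,205),z(s,315,80)]))
```

```text
(no output)
```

View pics/g2.png

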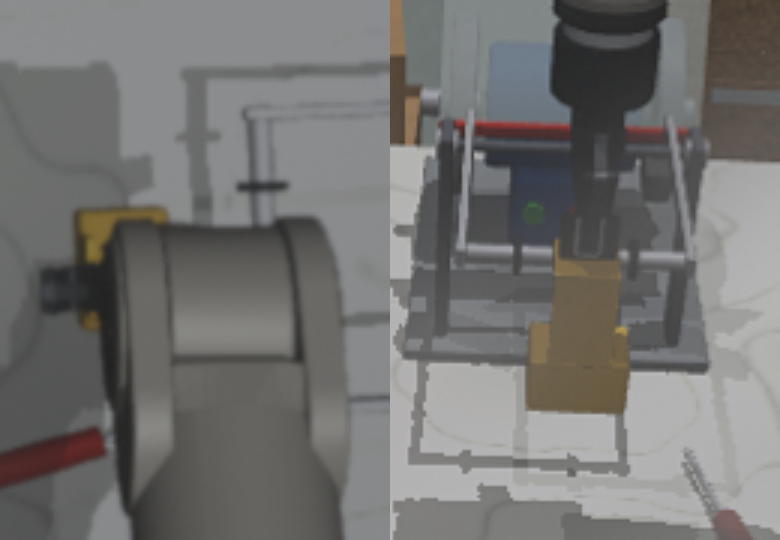

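Run:
```python
from h import *
f=lambda u,v:[315+(u-390)/3,80+v/3]
def ony(uv,y):
    c,d=ray("side",uv);return c+d*((y-c[1])/d[:,1])[:,None]
print(ony([f(554,268),f(620,268)],-.010),"strap top")
print(ony([f(551,362),f(612,362)],-.010),"strap bottom")
print(ony([f(530,408),f(626,408)],-.008),"box bottom edge")
print(ony([f(517,257),f(634,260)],-.1285),"collars")
```

```text
[[ 0.5292 -0.01    0.2662]
 [ 0.4799 -0.01    0.2692]] strap top
[[ 0.5255 -0.01    0.1813]
 [ 0.4781 -0.01    0.1845]] strap bottom
[[ 0.5392 -0.008   0.1374]
 [ 0.4632 -0.008   0.1428]] box bottom edge
[[ 0.5568 -0.1285  0.2057]
 [ 0.4599 -0.1285  0.2087]] collars
```

The weight is within about 4 mm of the centre of the collars, and the vertical gaps are good. I'll advance slowly.

Call:
{"name": "send_rows", "arguments": {
  "slide": [
    [-1,-4,3],
    [-2,-12,5],
    [-2,-20,5],
    [-2,-28,5],
    [-2,-36,5],
    [-2,-44,5],
    [-2,-48,5],
    [-2,-50,5]
  ],
  "roll": [0,0,0,0,0,0,0,0],
  "claw": [0,0,0,0,0,0,0,0]
}}

```text
t: 18.3
eef_pos: [0.5114, -0.0895, 0.2644]
tool_rot: [0.0, -0.013, 1.0, -0.0]
contact_force: [-0.9, 0.3, -6.9]
gripper_width: 0.104
grasp_force: 78.6
```

Call:
{"name": "send_rows", "arguments": {
  "slide": [
    [0,-4,0],
    [0,-10,0],
    [0,-16,0],
    [0,-22,0],
    [0,-28,0],
    [0,-34,0],
    [0,-39,0],
    [0,-41,0]
  ],
  "roll": [0,0,0,0,0,0,0,0],
  "claw": [0,0,0,0,0,0,0,0]
}}

```text
t: 18.97
eef_pos: [0.5125, -0.1305, 0.2643]
tool_rot: [-0.0, -0.013, 1.0, -0.0]
contact_force: [0.2, -0.2, -6.8]
gripper_width: 0.1
grasp_force: 78.6
```

Call:
{"name": "send_rows", "arguments": {
  "slide": [
    [0,0,0],
    [0,0,0],
    [0,0,0],
    [0,0,0],
    [0,0,0],
    [0,0,0],
    [0,0,0],
    [0,0,0]
  ],
  "roll": [0,0,0,0,0,0,0,0],
  "claw": [0,0,0,0,0,0,0,0]
}}

```text
t: 19.63
eef_pos: [0.5125, -0.1291, 0.2643]
tool_rot: [-0.0, -0.013, 1.0, 0.0]
contact_force: [0.2, 0.1, -6.4]
gripper_width: 0.103
grasp_force: 78.6
```

Run:
```python
from h import *
s=bot.read_camera("side")[:,:,::-1];print(bot.get_obs()["contact_force"])
cv2.imwrite("pics/g3.png",cv2.resize(s[70:220,310:440],None,fx=4,fy=4))
```

```text
[-0.0794  0.2432 -7.8338]
```

View pics/g3.png

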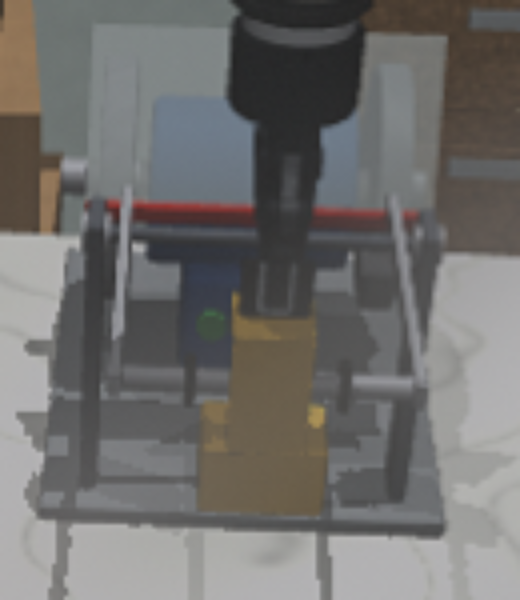

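The side crop shows the bar passing behind the strap, inside the hook, between the collars at (190,380) and (345,385). I'll lower it now.

Call:
{"name": "send_rows", "arguments": {
  "slide": [
    [0,0,3],
    [0,0,8],
    [0,0,13],
    [0,0,18],
    [0,0,22],
    [0,0,26],
    [0,0,28],
    [0,0,30]
  ],
  "roll": [0,0,0,0,0,0,0,0],
  "claw": [0,0,0,0,0,0,0,0]
}}

```text
t: 20.35
eef_pos: [0.5125, -0.1292, 0.2339]
tool_rot: [-0.0, -0.013, 1.0, -0.0]
contact_force: [0.0, -0.7, -6.6]
gripper_width: 0.104
grasp_force: 78.6
```

Call:
{"name": "send_rows", "arguments": {
  "slide": [
    [0,0,2],
    [0,0,4],
    [0,0,6],
    [0,0,8],
    [0,0,10],
    [0,0,12],
    [0,0,14],
    [0,0,16]
  ],
  "roll": [0,0,0,0,0,0,0,0],
  "claw": [0,0,0,0,0,0,0,0]
}}

```text
t: 21.02
eef_pos: [0.5127, -0.1292, 0.2183]
tool_rot: [0.0, -0.013, 1.0, 0.0]
contact_force: [-1.0, 0.6, -1.7]
gripper_width: 0.103
grasp_force: 79.3
```

Call:
{"name": "send_rows", "arguments": {
  "slide": [
    [0,0,2],
    [0,0,4],
    [0,0,6],
    [0,0,8],
    [0,0,10],
    [0,0,12],
    [0,0,14],
    [0,0,16]
  ],
  "roll": [0,0,0,0,0,0,0,0],
  "claw": [0,0,0,0,0,0,0,0]
}}

```text
t: 21.68
eef_pos: [0.5128, -0.13, 0.2023]
tool_rot: [0.0, -0.013, 1.0, -0.0]
contact_force: [-1.3, -3.4, -1.3]
gripper_width: 0.099
grasp_force: 79.4
```

Call:
{"name": "send_rows", "arguments": {
  "slide": [
    [0,-1,2],
    [0,-1,4],
    [0,-2,6],
    [0,-2,8],
    [0,-2,10],
    [0,-2,12],
    [0,-2,14],
    [0,-2,16]
  ],
  "roll": [0,0,0,0,0,0,0,0],
  "claw": [0,0,0,0,0,0,0,0]
}}

```text
t: 22.35
eef_pos: [0.5128, -0.1319, 0.1863]
tool_rot: [0.0, -0.013, 1.0, -0.0]
contact_force: [-0.2, -1.9, -1.5]
gripper_width: 0.102
grasp_force: 79.5
```

Call:
{"name": "send_rows", "arguments": {
  "slide": [
    [0,0,1],
    [0,0,2],
    [0,0,3],
    [0,0,4],
    [0,0,4],
    [0,0,4],
    [0,0,4],
    [0,0,4]
  ],
  "roll": [0,0,0,0,0,0,0,0],
  "claw": [0,0,0,0,0,0,0,0]
}}

```text
t: 23.02
eef_pos: [0.5126, -0.1311, 0.1823]
tool_rot: [-0.0, -0.013, 1.0, 0.0]
contact_force: [0.3, -2.3, -2.3]
gripper_width: 0.1
grasp_force: 79.3
```

Call:
{"name": "send_rows", "arguments": {
  "slide": [
    [0,-1,1],
    [0,-1,2],
    [0,-1,3],
    [0,-1,3],
    [0,-1,4],
    [0,-1,4],
    [0,-1,4],
    [0,-1,4]
  ],
  "roll": [0,0,0,0,0,0,0,0],
  "claw": [0,0,0,0,0,0,0,0]
}}

```text
t: 23.68
eef_pos: [0.5127, -0.1316, 0.18]
tool_rot: [0.0, -0.013, 1.0, 0.001]
contact_force: [-6.4, 1.7, 16.3]
gripper_width: 0.103
grasp_force: 82.5
```

It has reached the stop. I'll ease up 2 mm, then release.

Call:
{"name": "send_rows", "arguments": {
  "slide": [
    [0,0,-1],
    [0,0,-2],
    [0,0,-2],
    [0,0,-2],
    [0,0,-2],
    [0,0,-2],
    [0,0,-2],
    [0,0,-2]
  ],
  "roll": [0,0,0,0,0,0,0,0],
  "claw": [0,0,0,0,0.2,0.4,0.6,0.6]
}}

```text
t: 24.35
eef_pos: [0.5127, -0.1322, 0.1801]
tool_rot: [-0.0, -0.013, 1.0, -0.0]
contact_force: [-1.7, 0.9, 0.6]
gripper_width: 0.598
grasp_force: 0.0
```

Call:
{"name": "send_rows", "arguments": {
  "slide": [
    [0,0,0],
    [0,0,0],
    [0,0,0],
    [0,0,0],
    [0,0,0],
    [0,0,0],
    [0,0,0],
    [0,0,0]
  ],
  "roll": [0,0,0,0,0,0,0,0],
  "claw": [0.6,0.6,0.6,0.6,0.6,0.6,0.6,0.6]
}}

```text
t: 25.02
eef_pos: [0.5126, -0.1322, 0.1803]
tool_rot: [0.0, -0.013, 1.0, 0.0]
contact_force: [-0.1, -0.5, -0.6]
gripper_width: 0.596
grasp_force: 0.0
```

Run:
```python
from h import *
s=bot.read_camera("side")[:,:,::-1];o=bot.get_obs();print(o["contact_force"],o["eef_pos"])
cv2.imwrite("pics/g4.png",cv2.resize(s[70:220,310:440],None,fx=4,fy=4))
```

```text
[-0.4653 -0.2859  0.7246] [ 0.5126 -0.1322  0.1803]
```

View pics/g4.png

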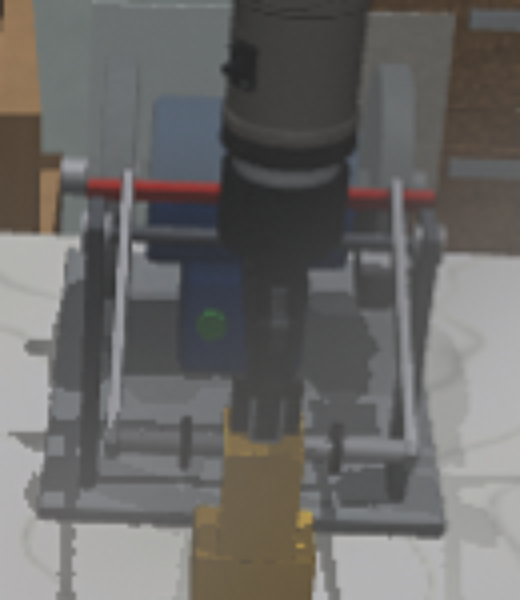

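The bar is down at row 445 of the crop (it was at 380), the guard is raised and the weight hangs free between the collars. I'll retreat upwards and then away.

Call:
{"name": "send_rows", "arguments": {
  "slide": [
    [0,0,-5],
    [0,0,-13],
    [0,0,-23],
    [0,0,-36],
    [0,0,-50],
    [0,0,-70],
    [0,0,-90],
    [0,0,-100]
  ],
  "roll": [0,0,0,0,0,0,0,0],
  "claw": [0.6,0.6,0.6,0.6,0.6,0.6,0.6,0.6]
}}

```text
t: 25.73
eef_pos: [0.5138, -0.1327, 0.2838]
tool_rot: [0.002, -0.013, 1.0, -0.0]
contact_force: [1.0, 0.1, -0.5]
gripper_width: 0.597
grasp_force: 0.0
```

Call:
{"name": "send_rows", "arguments": {
  "slide": [
    [0,20,0],
    [0,50,0],
    [0,80,0],
    [0,110,0],
    [0,140,0],
    [0,160,0],
    [0,170,0],
    [0,170,0]
  ],
  "roll": [0,0,0,0,0,0,0,0],
  "claw": [0.6,0.6,0.6,0.6,0.6,0.6,0.6,0.6]
}}

```text
t: 26.4
eef_pos: [0.508, 0.0401, 0.2805]
tool_rot: [0.0, -0.015, 1.0, 0.0]
contact_force: [-1.1, -0.3, 0.4]
gripper_width: 0.598
grasp_force: 0.0
```

Call:
{"name": "send_rows", "arguments": {
  "slide": [
    [0,0,0],
    [0,0,0],
    [0,0,0],
    [0,0,0],
    [0,0,0],
    [0,0,0],
    [0,0,0],
    [0,0,0]
  ],
  "roll": [0,0,0,0,0,0,0,0],
  "claw": [0.6,0.6,0.6,0.6,0.6,0.6,0.6,0.6]
}}

```text
t: 27.07
eef_pos: [0.5081, 0.0376, 0.2803]
tool_rot: [-0.0, -0.013, 1.0, -0.0]
contact_force: [-0.4, 0.2, 0.4]
gripper_width: 0.603
grasp_force: 0.0
```

Run:
```python
from h import *
cv2.imwrite("pics/end.png",np.hstack([cv2.resize(bot.read_camera(n)[:,:,::-1],(400,300),interpolation=3) for n in("side","top")]))
```

```text
(no output)
```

View pics/end.png

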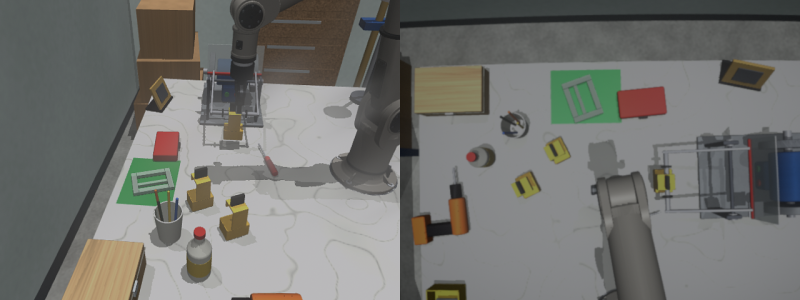

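The loaded weight hangs on the bar at (662,181) with the lever down. Both empty weights are upright at about (557,150) and (526,184), and the bystanders haven't moved.

```bash
python3 -c "from station import bot;print(bot.hand_in())"
```

```text
the job is handed in; nothing more can be done
None
```

The loaded weight (about 7 N on the wrist, against about 2.6 N for the other two) hangs on the crossbar between the collars and holds the guard up; both empty weights stand upright, the bystanders are where they were, and the job was handed in at about 27 s.

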